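# Gather the last candies in the topping tub's red corner

## Robot

A 6-joint arm with a two-finger parallel gripper is mounted at the origin on the work surface. World frame = base frame: x ahead of the robot, y to its left, z up, the work surface at z = 0. Lengths are in m, angles in degrees, forces in N, time in s.
With the tool pointing down it reaches from about 0.25 to 0.725 m from the base axis. Payload 9.7 kg.
Tool frame: the origin (TCP) lies between the finger pads; the fingertips stand 25 mm ahead of it and the grasp point (between the pads) lies 6 mm ahead of it; z points along the fingers, y is the line along which they close (so a half turn about z gives the same grasp; the last joint's range is limited). The gripper opens to 85 mm and grips with 20 to 120 N. Pads are 22 mm wide; open, the fingers measure 114 mm over their backs; the gripper's body (76 mm by 85 mm) begins 54 mm behind the grasp point. The pads swing forward as they close: fully open they stand 13 mm farther back than shut.
Start: joints at [-63.999, 4.979, 10.078, 95.1, 0, 90], TCP at [0.241, -0.494, 0.256] pointing down, gripper open.
Joint ranges: [-179.16, 179.16], [-48.56, 103.87], [-65.8, 70.77], [-126.05, 130.52], [-82.76, 87.17], [-180, 180]. Speed limits (degrees/s): [127.2, 127.2, 147.25, 180, 180, 180].

## Interface

Orientations are given as [roll, pitch, yaw] about the fixed x, y, z axes, in that order (R = Rz(yaw) Ry(pitch) Rx(roll)).
In Python, from workcell import bot gives the robot as it stands. The module is installed in compiled form; this text tells all that it offers.
- The arm moves only by the shell command python3 -m pendant 'ROWS' [FORCE]. ROWS is one flat JSON list of numbers that holds 1 to 5 rows one after another, with no inner brackets; each row has 5 numbers: dx, dy, dz in a scale on which 1.0 is 60 cm, then a turn about the tool's z in a scale on which 1.0 is 90 degrees, then the finger opening in m; each row is the pose to reach, as a shift and turn from the pose commanded when the command began, along the tool's axes at that moment; what a row does not reach only later rows make up. A row lasts 1/12 s, in which the tool goes at most 0.0417 m and 7.16 degrees, less where a joint would pass 70% of its speed; a pose out of reach is approached as far as the arm can. The fingers move at their own pace and stop on an object; FORCE is the grip in N (left out, the last holds). Time passes only in rows, so rows that do not move let the fingers close. It prints the time, the measured TCP pose, the force, the opening and the grip force at its end. No shift or turn number may pass 1 either way. Input that does not fit is refused with a message, and nothing moves.
- bot.get_obs(): the state, without advancing time (a new reading comes with each control period).
- bot.camera(name): name is "scene" or "side" or "wrist"; returns the picture (480x640x3 uint8, blue, green, red); there is no depth.
- bot.camera_info(name): a dict with "mtx" (3x3 intrinsics, pixels), "k1" (the pictures are not rectified: a ray, as slopes to the right and down, at radius r is drawn at 1 + k1 r^2 times it, then the intrinsics apply), "extrinsics" (4x4, takes a point from camera to world coordinates). Camera axes: x right, y down, z forward; pixel columns grow to the right and rows downward; lengths in m; the calibration is good to about 2 mm. A picture is of the moment at which its call begins: read the wrist's pose just before it. camera_info takes no time and is no camera call; for the wrist camera it gives the pose at the moment of the call.
- bot.job_done(): hands the job in; it is judged then, once.
The state is a dict: "time": time; "q": joint angles; "qd": joint speeds; "joint_efforts": joint torques, N m; "ee_pos": TCP position; "tcp_rot": TCP orientation; "wrist_force": force on the tool from outside, world axes, zero at the start; "torque": the same for the moment, N m; "opening": finger opening in m; "grasp_force": force on a finger pad.
Only numpy, scipy, OpenCV 4.12 (cv2) and the standard library are available. Lean on these libraries where they do the work, as an engineer would, in place of code of your own. Each camera call takes 0.05 s, during which the arm holds its last target. There are 200 camera calls.

## Task

Slide the orange divider straight up out of the topping tub by its tab and stand it upright in the drying rack, between two hoops. Then pick the tub up by its handle, tilt it so that all four candies slide together into the corner with the red cap, and finish while holding it still like that, tilted clear of the counter with the candies in the corner, ready to be scooped: do not put it down or let go. Keep the candies in the tub and leave the other things on the counter alone.

Things in the scene. Friction and masses are not known exactly. Their poses are not given: they have to be found in the camera images.
- tub: Topping tub, loose: open white plastic box 280 (x) x 170 (y) x 80 mm high, walls and floor 5 mm, a steel bail handle bridging it; 0.36 to 0.6 kg. Origin: centre of its underside, z up. Only the corner at (-x, +y) has a red cap. The divider stands in it at x = +70 mm, the candies beyond (x 75 to 135). Candies slide on its floor from about 15 degrees; about 30 also brings them along the walls.
- tub_grip (a point): Middle of the tub's handle (black rubber), 120 mm above the tub's underside, over its centre. The handle is a straight bar along the tub's y, 16 mm wide (x), 24 mm high (z 108 to 132 mm), 182 mm long, on flat posts at its ends outside the long walls. Grip it across its width, firmly (40 N or more), or the tub turns in the fingers.
- divider: Divider, loose, 0.10 kg: orange plastic panel 8 mm thick (x), 156 wide (y), 85 high, with a 60 mm wide tab amid its top edge rising to 155 mm. Origin: centre of its bottom edge, z up. Starts upright on the tub's floor, axes along the tub's, 70 mm from the handle bar; slides straight up between guide ribs (1.5 mm slack) that end at the rim, 75 mm above the floor.
- divider_grip (a point): Where to take the divider's tab: in its middle, 140 mm above the divider's bottom edge, 15 mm below the tab's top.
- rack: Drying rack, fixed: dark steel base 130 (x) x 200 (y) x 12 mm; four wire hoops at x = -39, -13, 13, 39 mm (5 mm wire, 120 mm wide along y, tops 72 mm above the counter). Origin: centre of its underside. A panel stands in a 21 mm gap between neighbouring hoops (middle gap: x = 0), faces towards the hoops. Tub and rack stand left and right; which is which varies.
- red_corner (a point): The inside corner of the tub's floor at the red cap (tub x -135, y +80, z 5 mm).
- corner_b (a point): The inside floor corner at tub x -135, y -80, z 5 mm.
- corner_c (a point): The inside floor corner at tub x +135, y +80, z 5 mm.
- corner_d (a point): The inside floor corner at tub x +135, y -80, z 5 mm.
- candy0: Hard candy 1 of 4, loose: a smooth red disc 24 mm across and 12 mm thick, 12 g. Origin: centre of its underside as it starts.
- candy1: Hard candy 2 of 4, loose: a smooth green disc 24 mm across and 12 mm thick, 12 g. Origin: centre of its underside as it starts.
- candy2: Hard candy 3 of 4, loose: a smooth blue disc 24 mm across and 12 mm thick, 12 g. Origin: centre of its underside as it starts.
- candy3: Hard candy 4 of 4, loose: a smooth yellow disc 24 mm across and 12 mm thick, 12 g. Origin: centre of its underside as it starts.
- cherry_jar: Small red cherry jar, 54 mm across, 85 mm high, standing between the tub and the rack. Origin: centre of its underside. A bystander: leave it alone.
- sundae_dish: Glass sundae bowl, 90 mm across, 60 mm high. Origin: centre of its underside. A bystander: leave it alone.
- sprinkle_can: Yellow sprinkles can, 48 mm across, 95 mm high, near the back of the counter. Origin: centre of its underside. A bystander: leave it alone.
Mind the look-alikes: they are no part of the job. What is meant by the divider is not brown or purple, and is the smaller of those in its own colour.

How it is judged (in metres and radians):
On the way, in this order (a step that is already met when the one before it is completed fails the run):
1. the divider is lifted up out of the tub (z of divider in the frame of tub above 0.085 m and contact force between the fingers and divider above 0.5 N), for 0.1 s.
2. the divider stands released in the drying rack (x of divider in the frame of rack between -0.045 and 0.045 m and y of divider in the frame of rack between -0.05 and 0.05 m and z of divider in the frame of rack between 0.005 and 0.022 m and angle between divider's own z axis and vertical below 0.35 rad and contact force between the fingers and divider below 0.1 N), for 0.3 s.
3. the tub is lifted off the counter by the gripper (height (world z) of tub above 0.02 m and contact force between the fingers and tub above 2 N), for 0.2 s.
At the end, for the whole second after the job is handed in: Divider released in the rack, bottom on the base, within 20 deg of upright. Gripper holds the tub still, touching nothing else, all floor corners 15 mm or more above the counter, floor tilted 17 to 54 deg, all four candies within 100 mm of the inside of the red corner (all of step 2 and angle between tub's own z axis and vertical between 0.3 and 0.95 rad and height (world z) of each of red_corner, corner_b, corner_c, corner_d above 0.015 m and contact force between the fingers and tub above 2 N and contact force between each of rack, divider, cherry_jar, sundae_dish, sprinkle_can and tub below 0.2 N and distance between each of candy0, candy1, candy2, candy3 and red_corner below 0.1 m and linear speed of tub below 0.03 m/s and angular speed of tub below 0.15 rad/s); the arm keeps its last pose, push and grip.
It fails at once if a bystander is pushed over 40 mm from its place (distance of any of cherry_jar, sundae_dish, sprinkle_can from where it was at the start of the episode above 0.04 m).
It fails at once if a bystander is tipped over (angle between any of cherry_jar, sundae_dish, sprinkle_can's own z axis and vertical above 0.5 rad).
It fails at once if a candy falls out of the tub (distance between any of candy0, candy1, candy2, candy3 and tub above 0.25 m).
It also fails if it takes over 64 s, if anything falls off the work surface, if the arm or the gripper's body presses on something with over 40 N, if the wrist force passes 120 N, or if a joint passes its speed limit or range.

## Working session

There is one attempt and no reset: what is moved stays moved. The work goes in short steps, Python scripts to look and compute and a shell command to move; the robot and the scene stay as the last step left them, time stands still between calls to the robot, and variables do not carry over. Pictures are saved under pics/ and viewed, at most 10 in all, crops included, and the job is handed in when it is done.

```bash
mkdir -p pics; ls
python3 - <<'E'
from workcell import bot
import cv2,numpy as np
for n in ["scene","side"]:
    cv2.imwrite(f"pics/{n}0.png",bot.camera(n)); i=bot.camera_info(n); print(n,i)
print(bot.get_obs())
E
```

```text
pics
scene {'mtx': array([[556.66205443,   0.        , 326.78993514],
       [  0.        , 556.66205443, 234.5401574 ],
       [  0.        ,   0.        ,   1.        ]]), 'k1': 0.0033441192358027293, 'extrinsics': array([[-0.40564099,  0.7765964 , -0.48203052,  1.26534678],
       [ 0.91402964,  0.34596384, -0.21179906,  0.44628103],
       [ 0.00228274, -0.52650456, -0.85016924,  1.46823508],
       [ 0.        ,  0.        ,  0.        ,  1.        ]])}
side {'mtx': array([[502.09746226,   0.        , 320.82125844],
       [  0.        , 502.09746226, 246.91101614],
       [  0.        ,   0.        ,   1.        ]]), 'k1': 0.03627125133771707, 'extrinsics': array([[-0.94008681, -0.25298481,  0.2285508 ,  0.18840531],
       [-0.34092429,  0.69219999, -0.63610519,  0.83970043],
       [ 0.00272208, -0.67591262, -0.73697675,  0.96517766],
       [ 0.        ,  0.        ,  0.        ,  1.        ]])}
{'time': 0.1, 'q': array([-6.39997155e+01,  5.00931259e+00,  1.00394811e+01,  9.51000342e+01,
        6.65283120e-04,  8.99979989e+01]), 'qd': array([-0.01239164, -0.0861752 ,  0.03631489,  0.04144223, -0.00991713,
       -0.01105449]), 'joint_efforts': array([ 7.59094510e-04, -5.21563411e+01,  4.65652978e+01,  1.59761152e-02,
        9.14026486e-05,  2.56054165e-05]), 'ee_pos': array([ 0.24103294, -0.49417766,  0.25564523]), 'tcp_rot': array([-1.79930134e+02, -6.67722684e-04,  2.60022848e+01]), 'wrist_force': array([-0.7114283 ,  0.4097012 , -0.38887161]), 'torque': array([ 5.27184887e-05, -1.12038778e-02, -3.01117203e-02]), 'grasp_force': 0.0, 'opening': 0.08536191281514359}
```

View pics/scene0.png

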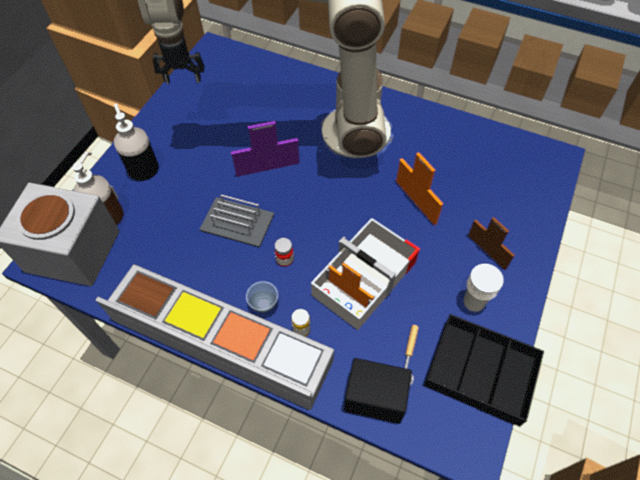

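View pics/side0.png

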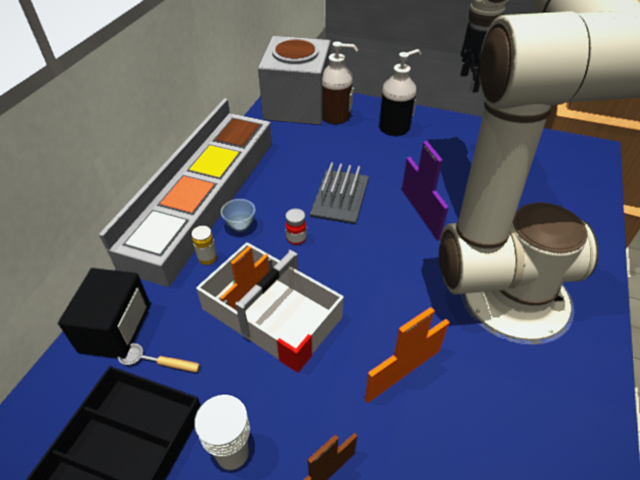

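Both views show the tub at scene (367,272), with its red cap at (413,252). The rack is at (238,220), the jar at (284,250), the bowl at (262,298) and the can at (300,320).
Things that could be taken for the divider, by scene pixel: orange in the tub (350,283), larger orange panel standing free (420,187), brown (492,242) and purple (265,150). I choose the smaller orange one, in the tub, and check it in a close crop.

```bash
cat > h.py <<'E'
import cv2,numpy as np
from workcell import bot
def ray(n,uv,i=None):
    i=i or bot.camera_info(n); K,k,T=i["mtx"],i["k1"],i["extrinsics"]
    d=cv2.undistortPoints(np.array([[uv]],float),K,np.array([k,0,0,0,0.]))[0,0]
    return T[:3,3],T[:3,:3]@np.array([d[0],d[1],1])
def plane(n,uv,z,i=None):
    o,d=ray(n,uv,i); return o+d*(z-o[2])/d[2]
def tri(a,b):
    (o1,d1),(o2,d2)=a,b
    s=np.linalg.lstsq(np.c_[d1,-d2],o2-o1,rcond=None)[0]
    p,q=o1+s[0]*d1,o2+s[1]*d2; return (p+q)/2,np.linalg.norm(p-q)
def proj(n,P,i=None):
    i=i or bot.camera_info(n); W=np.linalg.inv(i["extrinsics"])
    return cv2.projectPoints(np.array(P,float).reshape(-1,3),cv2.Rodrigues(W[:3,:3])[0],W[:3,3],i["mtx"],np.array([i["k1"],0,0,0,0.]))[0][:,0]
E
python3 - <<'E'
import cv2,numpy as np
s=cv2.imread("pics/scene0.png"); d=cv2.imread("pics/side0.png")
def c(im,x,y,w,h,k): return cv2.resize(im[y:y+h,x:x+w],None,fx=k,fy=k,interpolation=cv2.INTER_CUBIC)
cv2.imwrite("pics/c1.png",np.hstack([c(s,300,210,130,130,3),c(d,190,220,130,130,3)]))  # 780x390
cv2.imwrite("pics/c2.png",np.hstack([c(s,190,180,100,75,4),c(d,300,150,90,75,4)]))
E
```

```text
(no output)
```

View pics/c1.png

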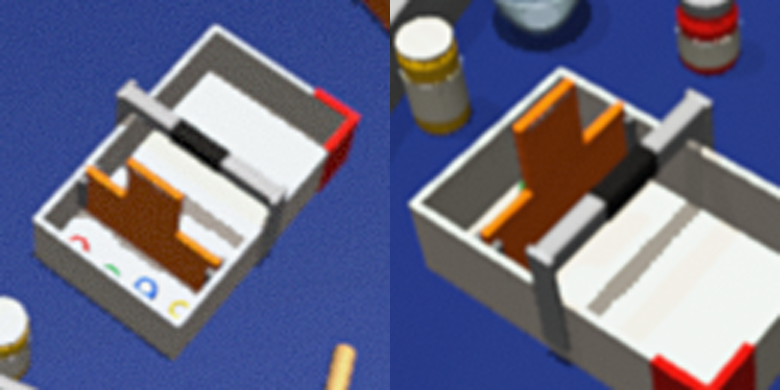

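View pics/c2.png

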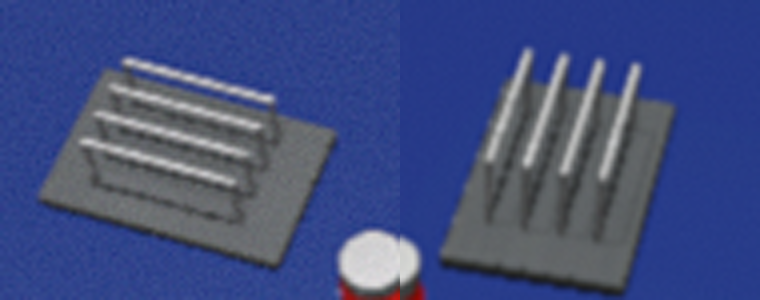

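The crops confirm the choice: the small orange panel stands in the tub with candies beyond it, and its tab top is at scene crop (156,179) and side crop (546,106). The rack's four hoops show clearly in both views.

Run:
```python
from h import *
f=lambda u,v,k,ox,oy:((u+.5)/k-.5+ox,(v+.5)/k-.5+oy)
S1=lambda u,v:f(u,v,3,300,210); D1=lambda u,v:f(u-390,v,3,190,220)
S2=lambda u,v:f(u,v,4,190,180); D2=lambda u,v:f(u-400,v,4,300,150)
np.set_printoptions(precision=4,suppress=True)
print("rim scene");rs=[plane("scene",S1(*p),.08) for p in [(217,27),(38,218),(172,355),(357,118)]];print(np.array(rs),np.mean(rs,0))
print("rim side",[plane("side",D1(*p),.08) for p in [(563,70),(410,203)]])
print("tab scene",[plane("scene",S1(*p),.16) for p in [(130,160),(182,198)]])
print("tab side",[plane("side",D1(*p),.16) for p in [(515,128),(577,85)]])
print("bar black scene",[plane("scene",S1(*p),.132) for p in [(180,130),(228,160)]])
print("bar black side",[plane("side",D1(*p),.132) for p in [(600,197),(650,158)]])
hs=[((124,62),(272,99)),((112,88),(262,127)),((97,114),(249,155)),((83,141),(236,183))]
hd=[((528,51),(490,163)),((563,57),(527,165)),((600,62),(565,172)),((636,66),(603,180))]
for n,F,L in (("scene",S2,hs),("side",D2,hd)):
    P=np.array([[plane(n,F(*q),.072)[:2] for q in p] for p in L]); print(n,P.mean(1),"ctr",P.mean((0,1)),"dir",[np.degrees(np.arctan2(*(b-a)[::-1])) for a,b in P],[np.linalg.norm(b-a) for a,b in P])
b=[plane("scene",S2(*p),.012) for p in [(103,70),(335,130),(278,266),(40,198)]];print("base",np.array(b),np.mean(b,0))
for nm,uv,z in (("jar",(284,241),.085),("bowl",(262,293),.06),("can",(300,314),.095)): print(nm,plane("scene",uv,z))
```

```text
rim scene
[[0.3723 0.2012 0.08  ]
 [0.6377 0.1272 0.08  ]
 [0.7126 0.2923 0.08  ]
 [0.4152 0.3627 0.08  ]] [0.5344 0.2458 0.08  ]
rim side [array([0.6334, 0.1244, 0.08  ]), array([0.681 , 0.2851, 0.08  ])]
tab scene [array([0.5879, 0.1964, 0.16  ]), array([0.6044, 0.2532, 0.16  ])]
tab side [array([0.6006, 0.2512, 0.16  ]), array([0.5772, 0.199 , 0.16  ])]
bar black scene [array([0.5256, 0.2209, 0.132 ]), array([0.537 , 0.2728, 0.132 ])]
bar black side [array([0.5301, 0.2677, 0.132 ]), array([0.5114, 0.2231, 0.132 ])]
scene [[ 0.4684 -0.1984]
 [ 0.494  -0.194 ]
 [ 0.52   -0.1917]
 [ 0.5459 -0.1888]] ctr [ 0.5071 -0.1932] dir [np.float64(97.3998998715914), np.float64(96.9215003219611), np.float64(96.47449445056226), np.float64(96.33147102642066)] [np.float64(0.12131724714236491), np.float64(0.12250251065959905), np.float64(0.12369989197136955), np.float64(0.12379849649678726)]
side [[ 0.5402 -0.1879]
 [ 0.5154 -0.1922]
 [ 0.4891 -0.1951]
 [ 0.4633 -0.1978]] ctr [ 0.502  -0.1932] dir [np.float64(97.19400206425766), np.float64(96.72547025941404), np.float64(96.54272440745244), np.float64(96.84910773695707)] [np.float64(0.12378913951791687), np.float64(0.11909529290099241), np.float64(0.12064474288421158), np.float64(0.12410602273742433)]
base [[ 0.4561 -0.3003  0.012 ]
 [ 0.4322 -0.1042  0.012 ]
 [ 0.5611 -0.0874  0.012 ]
 [ 0.5817 -0.2838  0.012 ]] [ 0.5078 -0.1939  0.012 ]
jar [ 0.5517 -0.0028  0.085 ]
bowl [0.7161 0.0081 0.06  ]
can [0.7435 0.14   0.095 ]
```

The rows are not in the units I measure in: shifts go in shares of 60 cm and turns go in shares of 90 degrees. I convert before sending: -0.2 m is -0.3333, -0.16 m is -0.2667.

```bash
python3 -m pendant '[0, 0, -0.0667, 0, 0.085, 0, 0, -0.1333, 0, 0.085, 0, 0, -0.2, 0, 0.085, 0, 0.05, -0.2667, 0, 0.085, 0, 0.1, -0.3333, 0, 0.085]'; python3 -m pendant '[0, 0.0667, 0, 0, 0.085, 0, 0.1333, 0, 0, 0.085, 0, 0.2, 0, 0, 0.085, 0, 0.2667, 0, 0, 0.085, 0, 0.3333, 0, 0, 0.085]'; python3 -c "
from h import *
o=bot.get_obs();print(o['q'],o['ee_pos'],o['tcp_rot'])"
```

```text
time: 0.52
ee_pos: [0.2559, -0.5247, 0.4248]
tcp_rot: [179.8, -0.0, 26.0]
wrist_force: [0.2, -1.5, 0.9]
opening: 0.085
grasp_force: 0.0
time: 0.93
ee_pos: [0.3084, -0.6323, 0.3768]
tcp_rot: [178.7, -0.0, 26.0]
wrist_force: [0.5, -0.4, 0.2]
opening: 0.0848
grasp_force: 0.0
[-6.39994000e+01  3.96043932e+01  7.04960995e+01  1.19615499e+02
  8.52909401e-05  9.00004417e+01] [ 0.30839211 -0.63227984  0.37681196] [ 1.78723793e+02 -9.51067899e-05  2.60001604e+01]
```

Converted, 0.2 m is 0.3333, 0.16 m is 0.2667.

```bash
python3 -m pendant '[0, 0.0667, 0, 0, 0.085, 0, 0.1333, 0, 0, 0.085, 0, 0.2, 0, 0, 0.085, 0, 0.2667, 0, 0, 0.085, 0, 0.3333, 0, 0, 0.085]' | sed -n 2,3p; python3 -m pendant '[0, 0, -0.0667, 0, 0.085, 0, 0, -0.1333, 0, 0.085, 0, 0, -0.2, 0, 0.085, 0, 0, -0.2667, 0, 0.085, 0, 0, -0.3333, 0, 0.085]'|sed -n 2,3p; python3 -c "
from h import *
o=bot.get_obs();print(o['q'],o['ee_pos'],o['tcp_rot'])"
```

```text
ee_pos: [0.3351, -0.687, 0.3279]
tcp_rot: [176.0, 0.0, 26.0]
ee_pos: [0.3044, -0.6242, 0.4224]
tcp_rot: [174.2, 0.0, 26.0]
[-6.39997342e+01  3.60569638e+01  7.07504037e+01  1.18846010e+02
 -7.02046282e-04  9.00009065e+01] [ 0.30443605 -0.62418632  0.42240119] [1.74152570e+02 6.06039755e-04 2.59992925e+01]
```

Converted, -0.2 m is -0.3333, -0.16 m is -0.2667.

```bash
for i in 1 2; do python3 -m pendant '[0, 0, -0.0667, 0, 0.085, 0, 0, -0.1333, 0, 0.085, 0, 0, -0.2, 0, 0.085, 0, 0, -0.2667, 0, 0.085, 0, 0, -0.3333, 0, 0.085]'|sed -n 2,3p;done;  python3 -m pendant '[0, -0.0667, 0, 0, 0.085, 0, -0.1333, 0, 0, 0.085, 0, -0.2, 0, 0, 0.085]'|sed -n 2,3p; python3 -c "
from h import *
o=bot.get_obs();print(o['q'],o['ee_pos'],o['tcp_rot'])"
```

```text
ee_pos: [0.2736, -0.561, 0.4954]
tcp_rot: [172.5, 0.0, 26.0]
ee_pos: [0.243, -0.4982, 0.5535]
tcp_rot: [170.8, -0.0, 26.0]
ee_pos: [0.2077, -0.4258, 0.5394]
tcp_rot: [171.0, 0.0, 26.0]
[-6.39997795e+01  4.76339999e+00  4.45883337e+01  1.20783042e+02
 -3.10915183e-04  9.00006695e+01] [ 0.20767649 -0.42579896  0.53936028] [1.70958109e+02 2.01836112e-04 2.59995104e+01]
```

Converted, -0.15 m is -0.25, -0.12 m is -0.2.

```bash
python3 -m pendant '[0, -0.05, 0.05, 0, 0.085, 0, -0.1, 0.1, 0, 0.085, 0, -0.15, 0.15, 0, 0.085, 0, -0.2, 0.2, 0, 0.085, 0, -0.25, 0.25, 0, 0.085]' | sed -n 2,3p
python3 -m pendant '[0, -0.0333, 0.0333, 0, 0.085, 0, -0.0667, 0.0833, 0, 0.085, 0, -0.1, 0.15, 0, 0.085, 0, -0.15, 0.15, 0, 0.085, 0, -0.2, 0.15, 0, 0.085]' | sed -n 2,3p;  python3 -m pendant '[0, -0.05, 0, 0, 0.085, 0, -0.1, 0, 0, 0.085, 0, -0.15, 0, 0, 0.085]' | sed -n 2,3p; python3 -c "
from h import *
o=bot.get_obs();print(o['time'],o['q'],o['ee_pos'],o['tcp_rot'])"
```

```text
ee_pos: [0.1611, -0.3303, 0.3946]
tcp_rot: [170.9, -0.0, 26.0]
ee_pos: [0.1152, -0.2362, 0.2855]
tcp_rot: [171.1, -0.0, 26.0]
ee_pos: [0.0854, -0.1752, 0.283]
tcp_rot: [172.8, -0.0, 26.0]
3.9333 [-6.40003660e+01 -4.84706419e+01 -2.42707327e+01  1.06958316e+02
  2.92758103e-04  8.99995913e+01] [ 0.08542978 -0.17515682  0.28304766] [ 1.72758407e+02 -2.38906312e-04  2.60000763e+01]
```

Converted, -0.12 m is -0.2, -0.08 m is -0.1333.

```bash
P(){ sed -n 2,3p; }
python3 -m pendant '[0, -0.0667, 0, 0, 0.085, 0, -0.1333, 0, 0, 0.085, 0, -0.2, 0, 0, 0.085]' | P;  python3 -m pendant '[0, 0.0667, 0, 0, 0.085, 0, 0.1333, 0, 0, 0.085]' | P
python3 -m pendant '[0, -0.0667, 0, 0, 0.085, 0, -0.1333, 0, 0, 0.085, 0, -0.2, 0, 0, 0.085, 0, -0.2667, 0, 0, 0.085]' | P; python3 -c "
from h import *
o=bot.get_obs();print(o['time'],o['q'],o['ee_pos'],o['tcp_rot'])"
```

```text
ee_pos: [0.0727, -0.149, 0.3082]
tcp_rot: [174.7, -0.0, 26.0]
ee_pos: [0.1082, -0.2218, 0.3175]
tcp_rot: [174.2, 0.0, 26.0]
ee_pos: [0.0603, -0.1235, 0.3276]
tcp_rot: [176.8, -0.0, 26.0]
4.6833 [-6.39975180e+01 -4.85507098e+01 -1.82183594e+01  1.17102051e+02
 -3.36972220e-05  9.00026296e+01] [ 0.06025944 -0.12353694  0.32759058] [ 1.76769701e+02 -1.14532352e-04  2.59998547e+01]
```

Converted, 0.12 m is 0.2, 0.04 m is 0.0667.

```bash
P(){ sed -n 2,4p; }
python3 -m pendant '[0, 0.0667, 0, 0, 0.085, 0, 0.1333, 0, 0, 0.085, 0, 0.2, -0.0333, 0, 0.085]' | P;  python3 -m pendant '[0, -0.0667, -0.0333, 0, 0.085, 0, -0.1333, -0.0333, 0, 0.085, 0, -0.2, -0.0333, 0, 0.085, 0, -0.2667, -0.0333, 0, 0.085]'|P
python3 -m pendant '[0, 0.0667, 0, 0, 0.085, 0, 0.1333, 0, 0, 0.085, 0, 0.2, 0, 0, 0.085]' | P;  python3 -m pendant '[0, -0.0667, 0, 0, 0.085, 0, -0.1333, 0, 0, 0.085, 0, -0.2, 0, 0, 0.085]'|P
 python3 -c "
from h import *
o=bot.get_obs();print(o['time'],o['q'],o['ee_pos'],o['tcp_rot'])"
```

```text
ee_pos: [0.1124, -0.2304, 0.3516]
tcp_rot: [176.6, -0.0, 26.0]
wrist_force: [-0.7, 2.1, 0.6]
ee_pos: [0.0439, -0.09, 0.3701]
tcp_rot: [177.4, 0.0, 26.0]
wrist_force: [-2.9, 5.8, -24.8]
ee_pos: [0.098, -0.2009, 0.377]
tcp_rot: [177.0, 0.0, 26.0]
wrist_force: [0.0, 0.3, -0.1]
ee_pos: [0.0449, -0.0921, 0.3694]
tcp_rot: [177.7, -0.0, 26.0]
wrist_force: [-1.1, 1.2, 1.5]
5.7667 [-6.39954621e+01 -4.81962199e+01 -1.23098500e+01  1.23548908e+02
  8.37992787e-04  9.00040637e+01] [ 0.04494125 -0.09211603  0.36942489] [ 1.77662538e+02 -1.00303257e-03  2.60005118e+01]
```

Converted, 0.12 m is 0.2, 0.11 m is 0.1833.

```bash
P(){ sed -n 2,4p; }
python3 -m pendant '[0, 0.0667, 0, 0, 0.085, 0, 0.1333, 0.0333, 0, 0.085, 0, 0.1833, 0.1, 0, 0.085, 0, 0.2, 0.1667, 0, 0.085]' | P;  python3 -m pendant '[0, -0.0667, 0, 0, 0.085, 0, -0.1333, 0, 0, 0.085, 0, -0.2, 0, 0, 0.085]'|P
python3 -m pendant '[0, 0.0667, 0, 0, 0.085, 0, 0.1333, 0.0333, 0, 0.085, 0, 0.1833, 0.0333, 0, 0.085]'|P
 python3 -c "
from h import *
o=bot.get_obs();print(o['time'],o['q'],o['ee_pos'],o['tcp_rot'])"
```

```text
ee_pos: [0.0991, -0.2032, 0.2852]
tcp_rot: [177.0, -0.0, 26.0]
wrist_force: [-0.8, -0.9, 1.0]
ee_pos: [0.0609, -0.1249, 0.2959]
tcp_rot: [179.4, 0.0, 26.0]
wrist_force: [-0.4, -0.7, -0.7]
ee_pos: [0.1109, -0.2273, 0.2778]
tcp_rot: [178.9, -0.0, 26.0]
wrist_force: [-0.7, 1.0, 0.5]
6.6 [-6.39978596e+01 -3.52994254e+01 -1.91237414e+01  1.05114539e+02
  1.28428172e-03  9.00030190e+01] [ 0.11089433 -0.22733223  0.27783119] [ 1.78938855e+02 -1.33997134e-03  2.59991457e+01]
```

Converted, 0.195 m is 0.325, 0.156 m is 0.26.

```bash
P(){ sed -n 1,4p; }
python3 -m pendant '[0.065, -0.02, 0, 0, 0.05, 0.13, -0.04, 0, 0, 0.05, 0.195, -0.06, 0, 0, 0.05, 0.26, -0.08, 0, 0, 0.05, 0.325, -0.1, 0, 0, 0.05]' 60 >/dev/null
python3 -m pendant '[0.065, -0.02, 0, 0, 0.05, 0.13, -0.04, 0, 0, 0.05, 0.195, -0.06, 0, 0, 0.05, 0.26, -0.08, 0, 0, 0.05, 0.325, -0.1, 0, 0, 0.05]' >/dev/null
python3 -m pendant '[0.065, -0.02, 0, -0.0778, 0.05, 0.13, -0.04, 0, -0.1556, 0.05, 0.195, -0.06, 0, -0.2333, 0.05, 0.26, -0.08, 0, -0.3111, 0.05, 0.325, -0.1, 0, -0.3889, 0.05]' |P
python3 - <<'E'
from h import *
o=bot.get_obs();print(o['q'],o['ee_pos'],o['tcp_rot'])
i=bot.camera_info("wrist");im=bot.camera("wrist");cv2.imwrite("pics/w1.png",im);np.savez("w1.npz",**i);print(i)
E
```

```text
time: 7.85
ee_pos: [0.5258, 0.1619, 0.2758]
tcp_rot: [179.2, 0.6, 61.4]
wrist_force: [0.2, -1.2, 1.4]
[ 17.60240408   5.37183165  12.68402601  97.1912512   -1.02364816
 136.22111922] [0.52581341 0.16194903 0.27583441] [179.177197     0.62088885  61.37574615]
{'mtx': array([[360.58459598,   0.        , 319.74044196],
       [  0.        , 360.58459598, 235.98141682],
       [  0.        ,   0.        ,   1.        ]]), 'k1': 0.007051731335574273, 'extrinsics': array([[ 0.87786613, -0.46288053, -0.12285224,  0.55746748],
       [-0.4786666 , -0.83995391, -0.25564762,  0.22524219],
       [ 0.01514409,  0.28322966, -0.95893254,  0.39355873],
       [ 0.        ,  0.        ,  0.        ,  1.        ]])}
```

View pics/w1.png

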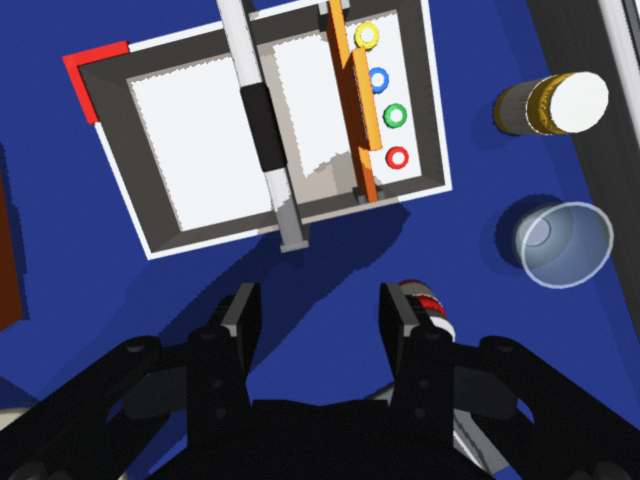

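The wrist view shows the tab top between (361,49) and (375,150), the black handle grip between (256,86) and (273,168), and all four candies beyond the divider.

Run:
```python
from h import *
i=dict(np.load("w1.npz")); i["k1"]=float(i["k1"])
im=cv2.imread("pics/w1.png");hsv=cv2.cvtColor(im,cv2.COLOR_BGR2HSV)
m=cv2.inRange(hsv,(8,150,180),(22,255,255));m[:45]=0;m[155:]=0;m[:,:345]=0;m[:,385:]=0
r=cv2.minAreaRect(cv2.findNonZero(m));print(r)
pt=np.array([plane("wrist",p,.16,i) for p in cv2.boxPoints(r)]);print(pt,pt.mean(0))
pb=np.array([plane("wrist",p,.132,i) for p in [(243,87),(268,85),(262,170),(285,167)]]);print("bar",pb,pb.mean(0))
for n,z,p in (("tl",.08,(63,57)),("bl",.08,(150,258)),("br",.08,(451,188))): print(n,plane("wrist",p,z,i))
a=plane("wrist",(361,49),.16,i);b=plane("wrist",(375,150),.16,i);print((a+b)/2,np.degrees(np.arctan2(*(a-b)[1::-1])))
```

```text
((362.1789245605469, 98.63146209716797), (111.22434997558594, 23.18918228149414), 81.30449676513672)
[[0.59461612 0.25845828 0.16      ]
 [0.60721925 0.25371391 0.16      ]
 [0.58869261 0.1926989  0.16      ]
 [0.57496122 0.19773879 0.16      ]] [0.5913723  0.22565247 0.16      ]
bar [[0.52875604 0.27192627 0.132     ]
 [0.54411809 0.2650158  0.132     ]
 [0.51133367 0.21868594 0.132     ]
 [0.52681945 0.21263276 0.132     ]] [0.52775681 0.24206519 0.132     ]
tl [0.41161834 0.36601873 0.08      ]
bl [0.37118508 0.19817959 0.08      ]
br [0.63906213 0.12461467 0.08      ]
[0.59432282 0.22371661 0.16      ] 71.9934573500647
```

Converted, 0.087 m is 0.145, 0.03 m is 0.05, -13.1 degrees is -0.1456.

```bash
P(){ sed -n 1,5p; }
python3 -m pendant '[0.0483, 0.0167, 0, -0.0556, 0.05, 0.0967, 0.0333, 0.0167, -0.1111, 0.05, 0.145, 0.05, 0.0667, -0.1456, 0.05, 0.145, 0.05, 0.1, -0.1456, 0.05, 0.145, 0.05, 0.1, -0.1456, 0.05]' |P
python3 - <<'E'
from h import *
o=bot.get_obs();t=np.array([.594,.224,.151])
from scipy.spatial.transform import Rotation as R
M=R.from_euler('xyz',o['tcp_rot'],degrees=True).as_matrix();print(o['ee_pos'],o['tcp_rot'],M.T@(t-o['ee_pos']))
E
```

```text
time: 8.32
ee_pos: [0.5928, 0.221, 0.2092]
tcp_rot: [179.7, 1.1, 74.2]
wrist_force: [-1.8, -0.8, -1.7]
opening: 0.0505
[0.5928148  0.2210048  0.20919843] [179.74206835   1.09125065  74.15447676] [4.31279534e-03 6.06595766e-05 5.81276974e-02]
```

Converted, 0.058 m is 0.0967, 0.04 m is 0.0667.

```bash
P(){ sed -n 1,6p; }
python3 -m pendant '[0.005, 0, 0.0333, 0, 0.05, 0.005, 0, 0.0667, 0, 0.05, 0.005, 0, 0.0967, 0, 0.05, 0.005, 0, 0.0967, 0, 0.05]' |P
python3 -m pendant '[0, 0, 0, 0, 0.004, 0, 0, 0, 0, 0.004, 0, 0, 0, 0, 0.004, 0, 0, 0, 0, 0.004, 0, 0, 0, 0, 0.004]' 40 |P
python3 -m pendant '[0, 0, 0, 0, 0, 0, 0, 0, 0, 0, 0, 0, 0, 0, 0]' 40 |P
python3 - <<'E'
from h import *
cv2.imwrite("pics/w2.png",bot.camera("wrist"))
E
```

```text
time: 8.65
ee_pos: [0.5934, 0.2216, 0.1557]
tcp_rot: [179.5, 0.9, 74.0]
wrist_force: [-0.1, -0.4, -0.5]
opening: 0.0498
grasp_force: 0.0
time: 9.07
ee_pos: [0.5953, 0.2228, 0.1601]
tcp_rot: [179.2, 0.7, 74.1]
wrist_force: [-1.5, -0.5, 7.2]
opening: 0.0076
grasp_force: 40.0
time: 9.32
ee_pos: [0.5953, 0.2228, 0.1601]
tcp_rot: [179.2, 0.7, 74.1]
wrist_force: [-0.3, -0.7, 6.8]
opening: 0.0069
grasp_force: 40.0
```

View pics/w2.png

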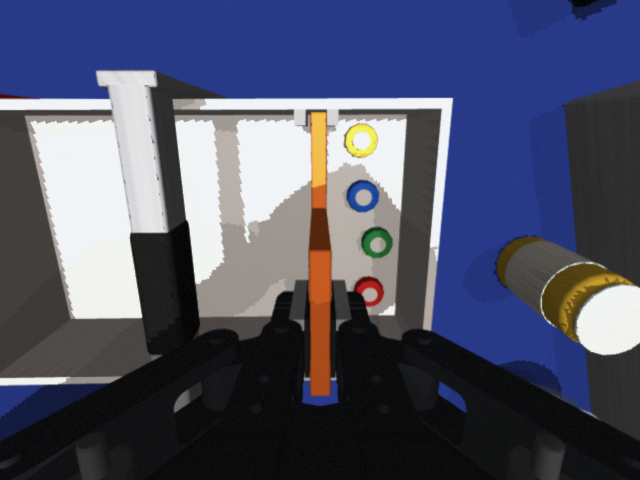

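The fingers hold the tab squarely: the tab is between the pads at (320,330) and the panel is still in its ribs at (320,130). Next I lift it straight up.

Converted, -0.1 m is -0.1667, -0.08 m is -0.1333.

```bash
P(){ sed -n 1,6p; }
python3 -m pendant '[0, 0, -0.0333, 0, 0, -0.0008, 0.0008, -0.0667, 0, 0, -0.0012, 0.0013, -0.1, 0, 0, -0.0017, 0.0017, -0.1333, 0, 0, -0.002, 0.0023, -0.1667, 0, 0]' 50 |P
python3 -m pendant '[0, 0, -0.05, 0, 0, 0, 0, -0.1, 0, 0, 0, 0, -0.15, 0, 0, 0, 0, -0.15, 0, 0]' |P
python3 - <<'E'
from h import *
from scipy.spatial.transform import Rotation as R
o=bot.get_obs();t=np.array([.505,-.193,.34])
M=R.from_euler('xyz',o['tcp_rot'],degrees=True).as_matrix();print(o['q'],M.T@(t-o['ee_pos']))
E
```

```text
time: 9.78
ee_pos: [0.595, 0.2226, 0.2597]
tcp_rot: [179.3, 0.7, 74.1]
wrist_force: [0.4, -0.7, -1.3]
opening: 0.0068
grasp_force: 49.8
time: 10.12
ee_pos: [0.5945, 0.2243, 0.3552]
tcp_rot: [178.9, 0.4, 74.1]
wrist_force: [-0.6, -0.2, 0.7]
opening: 0.007
grasp_force: 49.8
[ 21.08805428  21.62398776  41.33001096 109.08732812  -1.02931604
 126.98791916] [-0.42569897  0.02790007  0.01911076]
```

Converted, -0.195 m is -0.325, -0.039 m is -0.065.

```bash
P(){ sed -n 1,6p; }
python3 -m pendant '[-0.065, 0.005, 0, 0, 0, -0.13, 0.0083, 0, 0, 0, -0.195, 0.0133, 0, 0, 0, -0.26, 0.0167, 0, 0, 0, -0.325, 0.0217, 0, 0, 0]' >/dev/null
python3 -m pendant '[-0.0667, 0.005, 0.0083, -0.0444, 0, -0.1333, 0.01, 0.0167, -0.0889, 0, -0.2, 0.015, 0.025, -0.1444, 0, -0.2667, 0.02, 0.0317, -0.2, 0, -0.3333, 0.0217, 0.0317, -0.2522, 0]' >/dev/null
python3 -m pendant '[0, 0, 0, 0, 0, 0, 0, 0, 0, 0]' |P
python3 - <<'E'
from h import *
from scipy.spatial.transform import Rotation as R
o=bot.get_obs();t=np.array([.505,-.193,.34])
M=R.from_euler('xyz',o['tcp_rot'],degrees=True).as_matrix();print(o['q'],M.T@(t-o['ee_pos']))
i=bot.camera_info("wrist");cv2.imwrite("pics/w3.png",bot.camera("wrist"));np.savez("w3.npz",**i)
E
```

```text
time: 11.12
ee_pos: [0.5105, -0.1651, 0.3347]
tcp_rot: [179.6, 1.0, 96.6]
wrist_force: [0.2, 0.1, -0.4]
opening: 0.0066
grasp_force: 49.7
[-17.55742865   5.0211837   19.01551598 103.26811039  -0.75326695
  65.86773973] [-0.02715038 -0.00866015 -0.00485744]
```

View pics/w3.png

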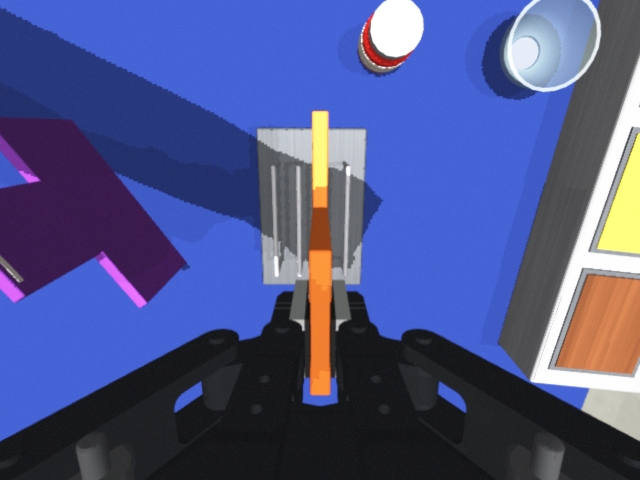

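The wrist view shows the divider held upright and parallel to the hoops. The base corners are at (257,129), (366,129), (361,284) and (263,284); hoops show at columns 275, 299 and 348, with the fourth hidden behind the panel.

Run:
```python
from h import *
from scipy.spatial.transform import Rotation as R
np.set_printoptions(precision=4,suppress=True)
i=dict(np.load("w3.npz")); i["k1"]=float(i["k1"])
b=np.array([plane("wrist",p,.012,i) for p in [(257,129),(366,129),(361,284),(263,284)]]);print(b,b.mean(0))
L=[((273.5,166),(276,275)),((298,166),(299.5,275)),((348.5,166),(346.5,268))]
H=np.array([[plane("wrist",q,.072,i)[:2] for q in l] for l in L]);print(H, [np.degrees(np.arctan2(*(l[0]-l[1])[::-1])) for l in H])
o=bot.get_obs();M=R.from_euler('xyz',o['tcp_rot'],degrees=True).as_matrix()
print("hoops along tool y rel tcp:",[(M[:2,1]@(l-o['ee_pos'][:2]).T) for l in H],"base tool",(b.mean(0)-o['ee_pos'])@M)
print("tab:",[ (plane("wrist",p,o['ee_pos'][2],i)-o['ee_pos'])@M for p in [(320,150),(320,380)]], M[:,2])
```

```text
[[ 0.4315 -0.1044  0.012 ]
 [ 0.558  -0.0898  0.012 ]
 [ 0.5814 -0.2859  0.012 ]
 [ 0.4521 -0.3004  0.012 ]] [ 0.5058 -0.1951  0.012 ]
[[[ 0.4604 -0.1378]
  [ 0.4727 -0.2595]]

 [[ 0.4856 -0.1349]
  [ 0.4992 -0.2565]]

 [[ 0.5378 -0.1289]
  [ 0.5513 -0.242 ]]] [np.float64(95.78848205836279), np.float64(96.3846978785439), np.float64(96.7758796318337)]
hoops along tool y rel tcp: [array([-0.0473, -0.0491]), array([-0.0219, -0.0224]), array([0.0307, 0.0309])] base tool [-0.025  -0.0109  0.3232]
tab: [array([ 0.0636, -0.0008, -0.0011]), array([-0.0229, -0.0009,  0.0004])] [ 0.0083 -0.0161 -0.9998]
```

Converted, 0.085 m is 0.1417, -0.008 m is -0.0133, -0.2 degrees is -0.0022.

```bash
P(){ sed -n 1,6p; }
python3 -m pendant '[-0.0233, -0.0067, 0, -0.0011, 0, -0.045, -0.0133, 0, -0.0022, 0, -0.0433, -0.0133, 0.05, -0.0022, 0, -0.0433, -0.0133, 0.1, -0.0022, 0, -0.0433, -0.0133, 0.1417, -0.0022, 0]' >/dev/null
python3 -m pendant '[0, 0, 0, 0, 0, 0, 0, 0, 0, 0]' |P
python3 - <<'E'
from h import *
o=bot.get_obs()
s=bot.camera("scene");d=bot.camera("side")
def c(im,x,y,w,h,k): return cv2.resize(im[y:y+h,x:x+w],None,fx=k,fy=k,interpolation=cv2.INTER_CUBIC)
cv2.imwrite("pics/c3.png",np.hstack([c(s,180,120,130,140,3),c(d,290,90,130,140,3)]))
E
```

```text
time: 11.75
ee_pos: [0.5069, -0.1899, 0.2496]
tcp_rot: [179.8, 0.9, 97.1]
wrist_force: [-0.5, -0.7, -0.2]
opening: 0.0067
grasp_force: 49.7
```

View pics/c3.png

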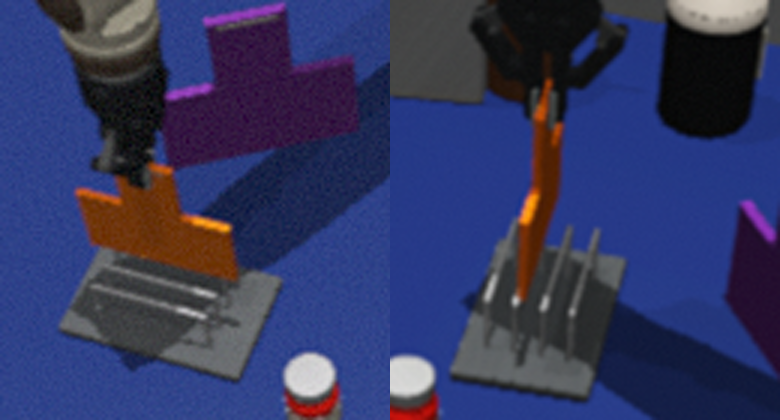

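The divider hangs just above the hoops. Its bottom corners are at scene crop (237,278) and (92,243), and at side crop (520,295). I'll triangulate them before lowering.

Run:
```python
from h import *
np.set_printoptions(precision=4,suppress=True)
f=lambda u,v,ox,oy:((u+.5)/3-.5+ox,(v+.5)/3-.5+oy)
S=lambda u,v:f(u,v,180,120);D=lambda u,v:f(u-390,v,290,90)
print("corner tri",tri(ray("scene",S(237,278)),ray("side",D(521,296))))
print("left bottom scene",plane("scene",S(92,243),.0945),"right",plane("scene",S(237,278),.0945))
print("side near",plane("side",D(521,296),.0945))
for n,F,pts in (("side",D,[(490,298),(517,300),(545,305),(572,312)]),("scene",S,[(90,287),(205,316)])): print(n,[plane(n,F(*p),.072)[:2] for p in pts])
o=bot.get_obs();y=np.radians(97.1);u=np.array([np.cos(y),np.sin(y)]);print("expect ends",o['ee_pos'][:2]+.078*u,o['ee_pos'][:2]-.078*u)
```

```text
corner tri (array([ 0.4982, -0.1131,  0.0982]), np.float64(0.00437972783917238))
left bottom scene [ 0.5195 -0.2653  0.0945] right [ 0.4979 -0.1126  0.0945]
side near [ 0.4988 -0.1199  0.0945]
side [array([ 0.5322, -0.1325]), array([ 0.5085, -0.1383]), array([ 0.4827, -0.1405]), array([ 0.4571, -0.1398])]
scene [array([ 0.5551, -0.2515]), array([ 0.5387, -0.1296])]
expect ends [ 0.4982 -0.1132] [ 0.5174 -0.268 ]
```

The rows are not in the units I measure in: shifts go in shares of 60 cm and turns go in shares of 90 degrees. I convert before sending: 0.045 m is 0.075, -0.003 m is -0.005.

```bash
P(){ sed -n 1,6p; }
python3 -m pendant '[-0.005, -0.0042, 0, 0, 0, -0.0033, -0.0042, 0.025, 0, 0, -0.0033, -0.0042, 0.05, 0, 0, -0.0033, -0.0042, 0.075, 0, 0, -0.0033, -0.0042, 0.075, 0, 0]' |P
python3 -m pendant '[0, 0, 0.0167, 0, 0, 0, 0, 0.0333, 0, 0, 0, 0, 0.05, 0, 0, 0, 0, 0.0583, 0, 0, 0, 0, 0.0583, 0, 0]' |P
```

```text
time: 12.27
ee_pos: [0.5049, -0.1943, 0.2037]
tcp_rot: [179.8, 0.9, 97.0]
wrist_force: [-0.6, 0.9, -1.6]
opening: 0.0073
grasp_force: 49.7
time: 12.68
ee_pos: [0.505, -0.1947, 0.1686]
tcp_rot: [179.8, 0.9, 97.0]
wrist_force: [-0.4, -0.2, -0.6]
opening: 0.0069
grasp_force: 49.7
```

Converted, 0.002 m is 0.0033.

```bash
P(){ sed -n 1,6p; }
python3 -m pendant '[0, 0, 0.0033, 0, 0, 0, 0, 0.0033, 0, 0]' |P
python3 -m pendant '[0, 0, 0, 0, 0.02, 0, 0, 0, 0, 0.03, 0, 0, 0, 0, 0.03, 0, 0, 0, 0, 0.03, 0, 0, 0, 0, 0.03]' |P
python3 -m pendant '[0, 0, -0.0167, 0, 0.03, 0, 0, -0.0667, 0, 0.03, 0, 0, -0.1333, 0, 0.03, 0, 0, -0.2, 0, 0.05, 0, 0, -0.2667, 0, 0.05]' |P
python3 - <<'E'
from h import *
s=bot.camera("scene");d=bot.camera("side")
def c(im,x,y,w,h,k): return cv2.resize(im[y:y+h,x:x+w],None,fx=k,fy=k,interpolation=cv2.INTER_CUBIC)
cv2.imwrite("pics/c4.png",np.hstack([c(s,180,120,130,140,3),c(d,290,90,130,140,3)]))
E
```

```text
time: 12.85
ee_pos: [0.5056, -0.1949, 0.1681]
tcp_rot: [179.7, 1.0, 97.0]
wrist_force: [0.6, 0.0, -1.4]
opening: 0.0074
grasp_force: 49.7
time: 13.27
ee_pos: [0.5056, -0.1949, 0.1682]
tcp_rot: [179.6, 1.0, 97.0]
wrist_force: [-0.3, -0.3, -0.6]
opening: 0.0297
grasp_force: 0.0
time: 13.68
ee_pos: [0.5036, -0.192, 0.3305]
tcp_rot: [179.6, 1.0, 97.0]
wrist_force: [0.7, -0.4, 0.9]
opening: 0.0498
grasp_force: 0.0
```

View pics/c4.png

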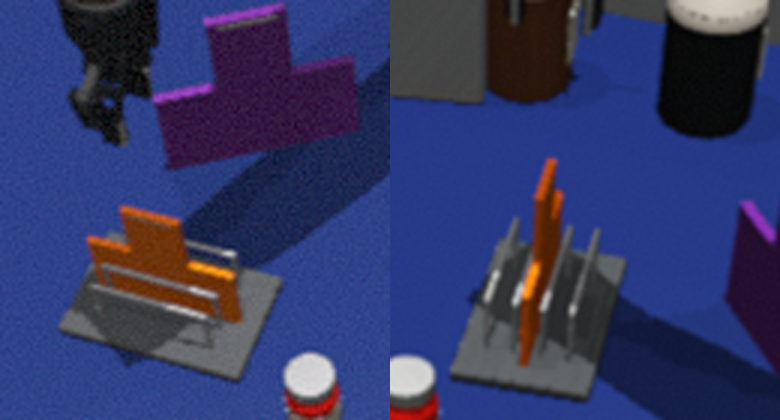

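The divider stands upright and released between the middle hoops, at side crop (530,300). Next is the tub handle.

Converted, 0.195 m is 0.325, 0.156 m is 0.26.

```bash
P(){ sed -n 1,6p; }
python3 -m pendant '[0.065, 0.0117, 0, 0, 0.06, 0.13, 0.0233, 0, 0, 0.06, 0.195, 0.035, 0, 0, 0.06, 0.26, 0.0467, 0, 0, 0.06, 0.325, 0.0583, 0, 0, 0.06]' >/dev/null
python3 -m pendant '[0.065, 0.0117, 0, 0.0444, 0.06, 0.13, 0.0233, 0, 0.0889, 0.06, 0.195, 0.035, 0, 0.1444, 0.06, 0.26, 0.0467, 0, 0.2, 0.06, 0.325, 0.0583, 0.0333, 0.2522, 0.06]' >/dev/null
python3 -m pendant '[0, 0, 0.05, 0, 0.06, 0, 0, 0.1, 0, 0.06, 0, 0, 0.1, 0, 0.06]' |P
python3 - <<'E'
from h import *
from scipy.spatial.transform import Rotation as R
o=bot.get_obs();t=np.array([.528,.2425,.126])
M=R.from_euler('xyz',o['tcp_rot'],degrees=True).as_matrix();print(o['q'],M.T@(t-o['ee_pos']))
i=bot.camera_info("wrist");im=bot.camera("wrist");cv2.imwrite("pics/w5.png",im);np.savez("w5.npz",**i)
k=cv2.inRange(cv2.cvtColor(im,cv2.COLOR_BGR2HSV),(0,0,0),(180,255,60))
for r in range(120,300,12): print(r,np.flatnonzero(k[r])[[0,-1]] if k[r].any() else None,int((k[r]>0).sum()))
E
```

```text
time: 14.87
ee_pos: [0.5247, 0.1997, 0.237]
tcp_rot: [179.7, 1.1, 74.4]
wrist_force: [-0.4, -1.1, -0.8]
opening: 0.0599
grasp_force: 0.0
[ 21.31256693   6.60836615   9.68495621  93.50822697  -1.03013926
 126.92316656] [ 0.04419835 -0.00888493  0.11009794]
120 [595 639] 45
132 [290 639] 74
144 [291 639] 72
156 [291 639] 72
168 [291 639] 71
180 [292 639] 50
192 [292 531] 29
204 [292 531] 31
216 [292 539] 30
228 [138 172] 20
240 [144 395] 30
252 [143 639] 75
264 [379 639] 40
276 [203 639] 45
288 [184 639] 80
```

Run:
```python
from h import *
from scipy.spatial.transform import Rotation as R
i=dict(np.load("w5.npz")); i["k1"]=float(i["k1"])
im=cv2.imread("pics/w5.png");k=cv2.inRange(cv2.cvtColor(im,cv2.COLOR_BGR2HSV),(0,0,0),(180,255,60))
n,l,s,c=cv2.connectedComponentsWithStats(k[120:226,260:360]);print(s,c)
o=bot.get_obs();M=R.from_euler('xyz',o['tcp_rot'],degrees=True).as_matrix()
j=1+np.argmax(s[1:,4]);m=l==j
for r in range(12,104,15):
    x=np.flatnonzero(m[r])
    if len(x): print(r+120,x[[0,-1]]+260,[plane("wrist",(u+260,r+120),.132,i)[:2] for u in x[[0,-1]]])
x,y,w,h=s[j,:4]
for v in (y,y+h): p=plane("wrist",(c[j][0]+260,v+120),.132,i);print(p,(p-o['ee_pos'])@M)
```

```text
[[   0    0  100  106 8001]
 [  30    8   29   95 2599]] [[51.03737033 51.84839395]
 [44.76721816 54.50596383]]
132 [290 318] [array([0.52614351, 0.27046931]), array([0.54209197, 0.26602073])]
147 [291 318] [array([0.52420207, 0.2620656 ]), array([0.53976335, 0.25772109])]
162 [291 318] [array([0.52163085, 0.2536207 ]), array([0.53737831, 0.24922024])]
177 [292 318] [array([0.51958719, 0.24480419]), array([0.53493495, 0.24051142])]
192 [292 318] [array([0.51689612, 0.23593684]), array([0.53243127, 0.23158755])]
207 [292 318] [array([0.5141384 , 0.22684845]), array([0.52986522, 0.22244125])]
222 [294 317] [array([0.51253605, 0.21718794]), array([0.52662196, 0.21323666])]
[0.53518824 0.27029731 0.132     ] [ 0.0727272  -0.01044609  0.10732946]
[0.51894437 0.2147072  0.132     ] [ 0.01482403 -0.01108785  0.10829618]
```

Converted, 0.105 m is 0.175, 0.08 m is 0.1333.

```bash
P(){ sed -n 1,6p; }
python3 -m pendant '[0.0367, -0.0083, 0, 0, 0.06, 0.0717, -0.0167, 0.0333, 0, 0.06, 0.0717, -0.0167, 0.0833, 0, 0.06, 0.0733, -0.0167, 0.1333, 0, 0.06, 0.0733, -0.0167, 0.175, 0, 0.06]' >/dev/null
python3 -m pendant '[0, 0, 0.01, 0, 0.06, 0, 0, 0.01, 0, 0.06]' |P
python3 -m pendant '[0, 0, 0, 0, 0.03, 0, 0, 0, 0, 0.01, 0, 0, 0, 0, 0.01, 0, 0, 0, 0, 0.01, 0, 0, 0, 0, 0.01]' 60 |P
python3 -m pendant '[0, 0, 0, 0, 0.005, 0, 0, 0, 0, 0.005, 0, 0, 0, 0, 0.005]' 110 |P
```

```text
time: 15.5
ee_pos: [0.53, 0.2424, 0.132]
tcp_rot: [179.3, 0.8, 74.3]
wrist_force: [-0.4, 0.6, 0.6]
opening: 0.0599
grasp_force: 0.0
time: 15.92
ee_pos: [0.5306, 0.2431, 0.1334]
tcp_rot: [179.2, 0.7, 74.3]
wrist_force: [-0.5, -1.2, 6.4]
opening: 0.0146
grasp_force: 59.3
time: 16.17
ee_pos: [0.5307, 0.2431, 0.1335]
tcp_rot: [179.2, 0.6, 74.3]
wrist_force: [1.0, 0.4, 5.9]
opening: 0.0137
grasp_force: 108.4
```

Converted, 0.008 m is 0.0133.

```bash
P(){ sed -n 1,6p; }
python3 -m pendant '[0, 0, 0, 0, 0.03, 0, 0, 0, 0, 0.03, 0, 0, 0.0133, 0, 0.03, 0, 0, 0.0133, 0, 0.03, 0, 0, 0.0133, 0, 0.03]' 60 |P
python3 -m pendant '[0, 0, 0, 0, 0.005, 0, 0, 0, 0, 0.005, 0, 0, 0, 0, 0.005, 0, 0, 0, 0, 0.005, 0, 0, 0, 0, 0.005]' 110 |P
python3 -m pendant '[0, 0, -0.0167, 0, 0.005, 0, 0, -0.0417, 0, 0.005, 0, 0, -0.0833, 0, 0.005, 0, 0, -0.1333, 0, 0.005, 0, 0, -0.1833, 0, 0.005]' |P
```

```text
time: 16.58
ee_pos: [0.5295, 0.2425, 0.1224]
tcp_rot: [179.4, 0.8, 74.3]
wrist_force: [0.4, 0.1, 0.5]
opening: 0.0301
grasp_force: 0.0
time: 17.0
ee_pos: [0.5299, 0.2427, 0.1233]
tcp_rot: [179.3, 0.8, 74.3]
wrist_force: [0.8, -0.1, 1.3]
opening: 0.0147
grasp_force: 107.4
time: 17.42
ee_pos: [0.5285, 0.2442, 0.2342]
tcp_rot: [179.4, 0.8, 74.3]
wrist_force: [0.1, -0.3, -3.2]
opening: 0.015
grasp_force: 107.6
```

Converted, -0.16 m is -0.2667, -0.13 m is -0.2167, -15 degrees is -0.1667.

```bash
P(){ sed -n 1,4p; }
python3 -m pendant '[0, 0, -0.0583, 0, 0.005, 0, 0, -0.1167, 0, 0.005, 0, 0, -0.1667, -0.0556, 0.005, 0, 0, -0.2167, -0.1111, 0.005, 0, 0, -0.2667, -0.1667, 0.005]' |P
python3 -m pendant '[0, 0, 0, -0.0556, 0.005, 0, 0, 0, -0.1111, 0.005, 0, 0, 0, -0.1667, 0.005, 0, 0, 0, -0.2222, 0.005, 0, 0, 0, -0.2833, 0.005]' |P
python3 - <<'E'
from h import *
o=bot.get_obs();print(o['q'],o['wrist_force'],o['grasp_force'],o['opening'])
E
```

```text
time: 17.83
ee_pos: [0.5272, 0.2469, 0.3951]
tcp_rot: [179.5, 0.9, 89.5]
wrist_force: [1.0, -0.1, -3.8]
time: 18.25
ee_pos: [0.5277, 0.247, 0.3935]
tcp_rot: [-180.0, 1.0, 115.0]
wrist_force: [-0.4, -0.2, -4.1]
[ 25.55048108  16.40606054  39.25554038 112.86879446  -1.04203673
  90.50794217] [-0.44037991 -0.24020225 -4.07187659] 107.58666515350342 0.014932560675180942
```

Converted, 0.175 m is 0.2917, 0.14 m is 0.2333.

```bash
P(){ sed -n 1,4p; }
python3 -m pendant '[0, 0.0583, 0, 0, 0.005, 0, 0.1167, 0, 0, 0.005, 0, 0.175, 0, 0, 0.005, 0, 0.2333, 0, 0, 0.005, 0, 0.2917, 0, 0, 0.005]' |P
python3 -m pendant '[0, 0.05, -0.05, 0, 0.005, 0, 0.1, -0.1, 0, 0.005, 0, 0.15, -0.15, 0, 0.005, 0, 0.2, -0.2, 0, 0.005, 0, 0.25, -0.25, 0, 0.005]' |P
python3 -m pendant '[0, 0.05, -0.05, 0, 0.005, 0, 0.1, -0.1, 0, 0.005, 0, 0.15, -0.15, 0, 0.005, 0, 0.2, -0.2, 0, 0.005, 0, 0.25, -0.25, 0, 0.005]' |P
python3 - <<'E'
from h import *
o=bot.get_obs();print(o['q'],o['wrist_force'],o['grasp_force'],o['opening'])
E
```

```text
time: 18.67
ee_pos: [0.6476, 0.302, 0.3575]
tcp_rot: [179.5, 1.0, 114.8]
wrist_force: [2.4, -0.2, -7.7]
time: 19.08
ee_pos: [0.6474, 0.3023, 0.3866]
tcp_rot: [176.1, 1.0, 114.8]
wrist_force: [0.3, 0.5, -3.9]
time: 19.5
ee_pos: [0.6481, 0.3031, 0.402]
tcp_rot: [174.0, 1.0, 114.8]
wrist_force: [-0.2, 0.1, -4.4]
[ 25.45896946  37.83658486  70.75909075 116.97245357  -1.0812486
  90.55186225] [-0.22507749  0.10418772 -4.40432894] 110.93919038772583 0.014532761591423903
```

Converted, -0.15 m is -0.25, -0.12 m is -0.2.

```bash
P(){ sed -n 1,3p; }
python3 -m pendant '[0, 0.05, -0.05, 0, 0.005, 0, 0.1, -0.1, 0, 0.005, 0, 0.15, -0.15, 0, 0.005, 0, 0.2, -0.2, 0, 0.005, 0, 0.25, -0.25, 0, 0.005]' |P
python3 -m pendant '[0, 0.05, -0.05, 0, 0.005, 0, 0.1, -0.1, 0, 0.005, 0, 0.15, -0.15, 0, 0.005, 0, 0.2, -0.2, 0, 0.005, 0, 0.25, -0.25, 0, 0.005]' |P
python3 -m pendant '[0, 0.05, -0.05, 0, 0.005, 0, 0.1, -0.1, 0, 0.005, 0, 0.15, -0.15, 0, 0.005, 0, 0.2, -0.2, 0, 0.005, 0, 0.25, -0.25, 0, 0.005]' |P
python3 -m pendant '[0, 0.0667, -0.0167, 0, 0.005, 0, 0.1333, -0.0333, 0, 0.005, 0, 0.2, -0.05, 0, 0.005, 0, 0.2667, -0.0667, 0, 0.005, 0, 0.3333, -0.0833, 0, 0.005]' |P
python3 - <<'E'
from h import *
o=bot.get_obs();print(o['q'],o['wrist_force'],o['grasp_force'],o['opening'])
E
```

```text
time: 19.92
ee_pos: [0.6468, 0.303, 0.4201]
tcp_rot: [171.9, 1.0, 114.8]
time: 20.33
ee_pos: [0.6441, 0.3022, 0.4398]
tcp_rot: [169.8, 1.0, 114.8]
time: 20.75
ee_pos: [0.6402, 0.3009, 0.4606]
tcp_rot: [167.6, 1.0, 114.8]
time: 21.17
ee_pos: [0.6793, 0.3186, 0.4381]
tcp_rot: [165.4, 1.0, 114.8]
[ 25.51936672  35.60718678  70.68891467 110.4872221   -1.13916612
  90.44018565] [-0.70940804  0.61749746 -4.69442146] 110.96523642539978 0.014243525799946649
```

```bash
P(){ sed -n 1,3p; }
python3 -m pendant '[0, 0.05, -0.05, 0, 0.005, 0, 0.1, -0.1, 0, 0.005, 0, 0.15, -0.15, 0, 0.005, 0, 0.2, -0.2, 0, 0.005, 0, 0.25, -0.25, 0, 0.005]' |P
python3 -m pendant '[0, 0.0667, -0.0333, 0, 0.005, 0, 0.1333, -0.0667, 0, 0.005, 0, 0.2, -0.1, 0, 0.005, 0, 0.2667, -0.1333, 0, 0.005, 0, 0.3333, -0.1667, 0, 0.005]' |P
python3 -m pendant '[0, 0.0667, -0.0333, 0, 0.005, 0, 0.1333, -0.0667, 0, 0.005, 0, 0.2, -0.1, 0, 0.005, 0, 0.2667, -0.1333, 0, 0.005, 0, 0.3333, -0.1667, 0, 0.005]' |P
python3 -m pendant '[0, 0.0667, -0.0333, 0, 0.005, 0, 0.1333, -0.0667, 0, 0.005, 0, 0.2, -0.1, 0, 0.005, 0, 0.2667, -0.1333, 0, 0.005, 0, 0.3333, -0.1667, 0, 0.005]' |P
python3 -m pendant '[0, 0.0667, -0.0333, 0, 0.005, 0, 0.1333, -0.0667, 0, 0.005, 0, 0.2, -0.1, 0, 0.005, 0, 0.2667, -0.1333, 0, 0.005, 0, 0.3333, -0.1667, 0, 0.005]' |P
python3 - <<'E'
from h import *
o=bot.get_obs();print(o['q'],o['wrist_force'],o['grasp_force'],o['opening'])
for n in ("scene","wrist"):
    im=bot.camera(n);cv2.imwrite(f"pics/t_{n}.png",im)
E
```

```text
time: 21.58
ee_pos: [0.668, 0.314, 0.4701]
tcp_rot: [162.9, 1.0, 114.8]
time: 22.0
ee_pos: [0.6847, 0.3217, 0.4716]
tcp_rot: [160.7, 1.0, 114.8]
time: 22.42
ee_pos: [0.6972, 0.3277, 0.4795]
tcp_rot: [158.3, 1.0, 114.8]
time: 22.83
ee_pos: [0.7067, 0.3323, 0.4911]
tcp_rot: [155.8, 1.0, 114.8]
time: 23.25
ee_pos: [0.7135, 0.3358, 0.5064]
tcp_rot: [153.2, 1.0, 114.8]
[ 25.60243834  32.14312537  70.70928747 101.82224637  -1.22074567
  90.27019506] [-0.55340912  1.24565505 -4.38181723] 111.00658535957336 0.014401964623673704
```

Converted, 0.2 m is 0.3333, 0.16 m is 0.2667.

```bash
P(){ sed -n 1,6p; }
python3 -m pendant '[0, 0.0667, -0.0333, 0, 0.005, 0, 0.1333, -0.0667, 0, 0.005, 0, 0.2, -0.1, 0, 0.005, 0, 0.2667, -0.1333, 0, 0.005, 0, 0.3333, -0.1667, 0, 0.005]' |P
python3 -m pendant '[0, 0.0667, -0.0333, 0, 0.005, 0, 0.1333, -0.0667, 0, 0.005, 0, 0.2, -0.1, 0, 0.005, 0, 0.2667, -0.1333, 0, 0.005, 0, 0.3333, -0.1667, 0, 0.005]' |P
python3 -m pendant '[0, -0.0167, 0.0167, -0.0667, 0.005, 0, -0.0333, 0.0333, -0.1333, 0.005, 0, -0.0333, 0.0333, -0.2, 0.005, 0, -0.0333, 0.0333, -0.2667, 0.005, 0, -0.0333, 0.0333, -0.3333, 0.005]' |P
python3 -m pendant '[0, 0, 0, -0.0667, 0.005, 0, 0, 0, -0.1333, 0.005, 0, 0, 0, -0.2, 0.005, 0, 0, 0, -0.2667, 0.005, 0, 0, 0, -0.3333, 0.005]' |P
python3 -m pendant '[0, 0, 0, 0, 0.005, 0, 0, 0, 0, 0.005, 0, 0, 0, 0, 0.005, 0, 0, 0, 0, 0.005, 0, 0, 0, 0, 0.005]' |P
python3 - <<'E'
from h import *
o=bot.get_obs();print(o['q'])
a=[cv2.resize(bot.camera(n),(400,300)) for n in ("wrist","scene")]
cv2.imwrite("pics/f1.png",np.hstack(a))
E
```

```text
time: 23.77
ee_pos: [0.7176, 0.338, 0.5242]
tcp_rot: [150.7, 1.0, 114.8]
wrist_force: [0.2, -0.5, -4.2]
opening: 0.0143
grasp_force: 111.0
time: 24.18
ee_pos: [0.719, 0.339, 0.5444]
tcp_rot: [148.2, 1.0, 114.8]
wrist_force: [-0.5, 0.2, -3.9]
opening: 0.0144
grasp_force: 111.0
time: 24.6
ee_pos: [0.7132, 0.3359, 0.5156]
tcp_rot: [152.4, 16.2, 141.4]
wrist_force: [1.1, -0.7, -3.4]
opening: 0.0145
grasp_force: 111.0
time: 25.02
ee_pos: [0.7135, 0.336, 0.5162]
tcp_rot: [163.8, 27.7, 171.4]
wrist_force: [-0.2, -0.3, -3.4]
opening: 0.0142
grasp_force: 111.0
time: 25.43
ee_pos: [0.7136, 0.336, 0.5166]
tcp_rot: [163.6, 27.7, 170.9]
wrist_force: [-0.6, -0.2, -4.5]
opening: 0.015
grasp_force: 111.0
[25.62478392 22.25719526 55.04711426 90.98308951 -1.24432431 30.26959674]
```

View pics/f1.png

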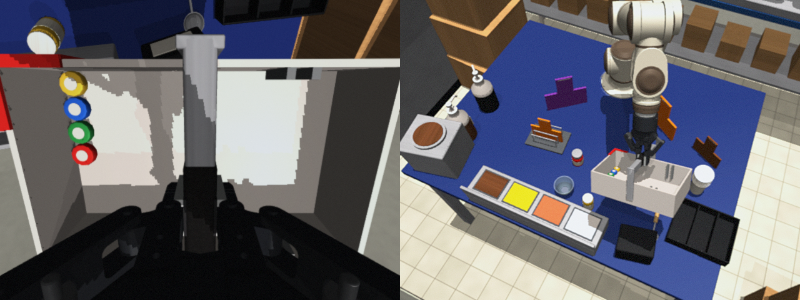

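The wrist view shows the four candies in a tight row against the -x wall, starting at the red corner at (73,83), (77,108), (80,132) and (84,155). The scene view shows the tub tilted well clear of the counter and the divider upright in the rack. I'll check the distances numerically.

Run:
```python
from h import *
from scipy.spatial.transform import Rotation as R
o=bot.get_obs();M=R.from_euler('xyz',o['tcp_rot'],degrees=True).as_matrix();p=o['ee_pos']
i=bot.camera_info("wrist")
def onz(uv,z):
    c,d=ray("wrist",uv,i);c=(c-p)@M;d=d@M;return c+d*(z-c[2])/d[2]
print("tilt",np.degrees(np.arccos(-M[2,2])))
cor=np.array([.080,-.135,.1183])
for n,uv in dict(y=(73,83),b=(77,108),g=(80,132),r=(84,155)).items():
    q=onz((uv[0]*1.6,uv[1]*1.6),.1063);q[2]+=.012;print(n,q,np.linalg.norm(q-cor))
for s in [(.135,1),(-.135,1)]: print((p+M@np.array([.08,s[0],.1183]))[2],(p+M@np.array([-.08,s[0],.1183]))[2])
print("corner pix",proj("wrist",p+M@cor,i)/1.6, o['qd'],o['time'])
```

```text
tilt 31.82725087607619
y [ 0.06946924 -0.12047918  0.1183    ] 0.01793741775850614
b [ 0.04580693 -0.12019295  0.1183    ] 0.03726143262776646
g [ 0.02169805 -0.12073146  0.1183    ] 0.06002256805887555
r [-0.00279014 -0.12008864  0.1183    ] 0.08412226817660604
0.4125537031773592 0.48689782284313077
0.3452114543356489 0.4195555740014204
corner pix [[63.25204847 71.96886201]] [ 0.02342357  0.00745718 -0.00862996 -0.05344593  0.07044557  0.13005087] 25.5333
```

```bash
python3 -m pendant '[0, 0, 0, 0, 0.005, 0, 0, 0, 0, 0.005, 0, 0, 0, 0, 0.005, 0, 0, 0, 0, 0.005, 0, 0, 0, 0, 0.005]'; python3 -c "
from workcell import bot
print(bot.job_done())"
```

```text
time: 25.95
ee_pos: [0.7136, 0.336, 0.5166]
tcp_rot: [163.7, 27.7, 171.0]
wrist_force: [-0.0, -0.3, -3.3]
opening: 0.0149
grasp_force: 111.0
the job is handed in; nothing more can be done
None
```

I handed the job in with the divider upright and released in the rack, and the tub held still at about 32° tilt, its floor corners at least 0.34 m up; by my own measurement all four candies are within about 84 mm of the red corner (limit 100 mm), but the hand-in returned no verdict.

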